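# Pop open the dust port on the joiner's bench

### The job

Open the dust port before planing: with a fingertip press the pad of the wide hatch down once until its push latch lets go, then take the finger away upwards and let the hatch spring fully open by itself. Do not touch it again once it stands open; watch it stand open for at least two seconds before you finish. Leave the narrow hatch shut and do not move any of the tools lying about.

Things in the scene. Friction and masses are not known exactly. Their poses are not given: they have to be found in the camera images.
- dust_box: the wide box: fixed plywood box, 164 (x) by 134 (y) by 70 mm high, 10 mm walls, on a plinth 0 to 30 mm high; origin at the centre of its underside (plinth top), 70 mm below the rim; own x points from the hatch's free edge to its hinge (the free edge is nearer the robot), z up. An aluminium hatch 140 mm long by 110 mm wide fills its top, flush with the rim. Inside is a round suction mouth.
- dust_hatch (a joint): angle (rad) of the wide hatch about its hinge. 0 = shut, latched; negative = pressed in (hard stop -0.085: pad 9 mm down); positive = open, free edge up, its spring holding it at the stop at 1.4. Pressing the pad down over 5 mm (beyond -0.05; about 4 N) frees the latch; as the finger then goes away upwards the hatch may follow it with about 2 N and springs open in about 1.5 s
- dust_hatch_pad (a point): centre of the top of the round press pad on the wide hatch: a flat disc 28 mm across, 4 mm proud of the hatch, on its middle line, 105 mm from the hinge and 35 mm from the free edge; 74 mm above the box's origin when shut; moves with the hatch
- dust_hatch_hinge (a point): middle of the wide hatch's hinge axis, which runs along the box's y, 70 mm from the box's centre towards its +x, 67 mm above the box's origin
- socket_box: the narrow box, to be left alone: fixed plywood box, 164 (x) by 79 (y) by 70 mm high, 10 mm walls, on a plinth 0 to 30 mm high; origin at the centre of its underside (plinth top), 70 mm below the rim; own x points from the hatch's free edge to its hinge (the free edge is nearer the robot), z up. An aluminium hatch 140 mm long by 55 mm wide fills its top, flush with the rim. Either box may be the left one.
- socket_hatch (a joint): angle (rad) of the narrow hatch about its hinge. 0 = shut, latched; negative = pressed in (hard stop -0.085: pad 9 mm down); positive = open, free edge up, its spring holding it at the stop at 1.4. Pressing the pad down over 5 mm (beyond -0.05; about 4 N) frees the latch; as the finger then goes away upwards the hatch may follow it with about 2 N and springs open in about 1.5 s
- plane: bystander: loose wooden hand plane, 210 x 56 x 93 mm high, along its own x, origin under its middle
- mallet: bystander: loose wooden mallet lying flat, 65 mm high; handle from -155 mm along its own x to the 75 x 90 mm head centred at x +120 mm; origin on the bench at mid-length
- chisel: bystander: loose wood chisel lying flat, 260 mm along its own x (handle from -120 mm), 28 mm thick; origin on the bench where handle meets ferrule
- pencil_cup: bystander: loose steel cup, empty, 76 mm across and 95 mm high; origin under its centre

How it is judged:
On the way, in this order (a step that is already met when the one before it is completed fails the run):
1. the wide hatch is pressed in at its latch (pad over 3 mm down) (value of joint dust_hatch below -0.03 rad), for 0.05 s.
2. the wide hatch has sprung fully open (over 1.25 rad) and stands so for two seconds (value of joint dust_hatch above 1.25 rad), for 1.9 s.
At the end, for the whole second after the job is handed in: The wide hatch stands open by more than 1.25 rad (about 72 degrees) and still, the narrow hatch is shut (under 0.04 rad), and the plane, mallet, chisel and cup are within 20 mm of where they lay (value of joint dust_hatch above 1.25 rad and velocity of joint dust_hatch below 0.05 rad/s and value of joint socket_hatch below 0.04 rad and not (distance of plane from where it was at the start of the episode above 0.02 m) and not (distance of mallet from where it was at the start of the episode above 0.02 m) and not (distance of chisel from where it was at the start of the episode above 0.02 m) and not (distance of pencil_cup from where it was at the start of the episode above 0.02 m)); the robot touches nothing.
It fails at once if the wide box or its hatch is touched (over 1 N) after the hatch has sprung open beyond 1.15 rad (value of joint dust_hatch above 1.15 rad and contact force between any of the fingers, the arm and dust_box above 1 N).
It fails at once if the narrow hatch is pressed in or opened (value of joint socket_hatch below -0.03 rad or value of joint socket_hatch above 0.04 rad).
It fails at once if a tool or the cup is moved or lifted by more than 20 mm (distance of any of plane, mallet, chisel, pencil_cup from where it was at the start of the episode above 0.02 m).
It also fails if it takes over 32 s, if anything falls off the work surface, if the arm or the gripper's body presses on something with over 40 N, if the wrist force passes 120 N, or if a joint passes its speed limit or range.

### The arm

A 6-joint arm with a two-finger parallel gripper is mounted at the origin on the work surface. World frame = base frame: x ahead of the robot, y to its left, z up, the work surface at z = 0. Lengths are in m, angles in rad, forces in N, time in s.
With the tool pointing down it reaches from about 0.275 to 0.775 m from the base axis. Payload 14.6 kg.
Tool frame: the origin (TCP) lies midway between the tips of the shut fingers; the grasp point (between the pads) lies 19 mm behind it; z points along the fingers, y is the line along which they close (so a half turn about z gives the same grasp; the last joint's range is limited). The gripper opens to 85 mm and grips with 20 to 120 N. Pads are 22 mm wide; open, the fingers measure 114 mm over their backs; the gripper's body (76 mm by 85 mm) begins 54 mm behind the grasp point. The pads swing forward as they close: fully open they stand 13 mm farther back than shut.
Start: joints at [1.1, 0.263, -0.048, 1.259, 0, 1.415], TCP at [0.163, 0.499, 0.193] pointing down, gripper open.
Joint ranges: [-2.65, 2.65], [-0.89, 1.7], [-1.18, 1.37], [-2.13, 2.11], [-1.35, 1.29], [-3.14, 3.14]. Speed limits (rad/s): [1.89, 1.89, 2.57, 2.79, 3.14, 3.14].

### API

Orientations are given as a unit quaternion [x, y, z, w].
In Python, from bench import env, capture, nets gives the robot as it stands. The module is installed in compiled form; this text tells all that it offers.
- The arm moves only by the tool step_arm, never from a script. Its argument "series" is a list of rows, each an object of numbers: "x", "y", "z": the shift along the tool's x, y, z in cm; "rx", "ry", "rz": the turn, a rotation vector about the tool's x, y, z in degrees; "fingers": the finger opening in cm, from 0 to 8.54. A call has 1 to 8 rows; each row shifts and turns the commanded pose from where the row before left it, along the tool's axes as they then stand; what a row does not reach is not made up. A row lasts 1/10 s, in which the tool goes at most 50 mm and 8.59 degrees, less where a joint would pass 70% of its speed; a pose out of reach is approached as far as the arm can. A call is refused whole if a number of a shift passes 5 or a number of a turn 8.59, either way. A call with a gripper value outside its range is refused whole. The fingers move at their own pace and stop on an object; "squeeze" is the grip in N (left out, the last holds). Time passes only in rows, so rows that do not move let the fingers close. It gives the time, the measured TCP pose, the force, the opening and the grip force at its end, in the units of the state.
- env.get_state(): the state, without advancing time (a new reading comes with each control period).
- capture(name): name is "scene" or "side" or "wrist"; returns a dict with "image" (420x560x3 uint8, red, green, blue), "range_z" (420x560 float32, m along the optical axis (not along the pixel's ray), 0 where there is no reading), "K" (3x3 intrinsics, pixels), "eye" and "orientation" of the camera in the world. Camera axes: x right, y down, z forward; pixel columns grow to the right and rows downward; lengths in m; the calibration is good to about 2 mm. A picture is of the moment at which its call begins.
- env.close_job(): hands the job in; it is judged then, once.
Trained networks look in a picture, given as the dict that the camera call returned (one of the last four; its "shot" number tells which), for a name from the list of things; names that differ only in an ending like _2 or _b are one class to them, and where a whole thing is asked for, a point or a joint stands for the part that bears it (a point fixed in the world has none). Each returns a list of dicts, best first, with "score" (0 to 1); they miss things now and then, are a little off and sometimes report something else, mostly with a low value. They report only what shows in the picture. A call takes as long as a camera call.
- nets.outline_of(picture, query): "region" (420x560 bool, what is visible of it) and "box" ([left, top, right, bottom] in pixels, round what is visible of it).
The state is a dict: "time": time; "q": joint angles; "dq": joint speeds; "joint_efforts": joint torques, N m; "eef_pos": TCP position; "eef_rot": TCP orientation; "contact_force": force on the tool from outside, world axes, zero at the start; "moment": the same for the moment, N m; "width": finger opening in m; "grasp_force": force on a finger pad.
Only numpy, scipy, OpenCV 4.12 (cv2) and the standard library are available. Lean on these libraries where they do the work, as an engineer would, in place of code of your own. Each camera call takes 0.05 s, during which the arm holds its last target. There are 200 camera calls.

## Working session

There is one attempt and no reset: what is moved stays moved. The work goes in short steps, Python scripts to look and compute and a tool call to move; the robot and the scene stay as the last step left them, time stands still between calls to the robot, and variables do not carry over. Pictures are saved under pics/ and viewed, at most 10 in all, crops included, and the job is handed in when it is done.

Besides the shell and the picture viewer there is one more tool, called after "Call:" as name(argument=value, ...), one argument or row to a line, values as JSON. step_arm: Moves the arm, as the interface text tells. Its arguments: {"type":"object","properties":{"series":{"type":"array","items":{"type":"object","properties":{"x":{"type":"number"},"y":{"type":"number"},"z":{"type":"number"},"rx":{"type":"number"},"ry":{"type":"number"},"rz":{"type":"number"},"fingers":{"type":"number"}}}},"squeeze":{"type":"number"}},"required":["series"]}

```bash
mkdir -p pics; cat > h.py <<'E'
from bench import env, capture, nets
import numpy as np, cv2
from scipy.spatial.transform import Rotation as R
def cloud(p):
    z=p["range_z"];v,u=np.indices(z.shape);K=p["K"]
    P=np.stack([(u-K[0,2])/K[0,0]*z,(v-K[1,2])/K[1,1]*z,z],-1)
    return P@R.from_quat(p["orientation"]).as_matrix().T+np.array(p["eye"])
E
python3 - <<'E'
from h import *
ims=[]
for c in ["scene","side"]:
    p=capture(c);C=cloud(p);im=p["image"][:,:,::-1].copy()
    print(c,p["eye"])
    for n in ["dust_box","dust_hatch","dust_hatch_pad","socket_box","socket_hatch","plane","mallet","chisel","pencil_cup"]:
        for r in nets.outline_of(p,n)[:2]:
            m=r["region"]&(p["range_z"]>0)
            if m.sum()<5: continue
            Q=C[m]; print(n,round(r["score"],2),r["box"],np.median(Q,0).round(3),Q.min(0).round(3),Q.max(0).round(3))
    np.savez(c+".npz",C=C,im=p["image"]); cv2.imwrite(f"pics/{c}.png",im)
s=env.get_state();print(s["time"],s["eef_pos"],s["eef_rot"],s["contact_force"],s["width"])
print(R.from_quat(s["eef_rot"]).as_matrix().round(3))
E
```

```text
scene [ 1.17661052 -0.21985644  0.97313087]
dust_box 0.58 [266.7, 157.3, 342.0, 237.5] [0.588 0.085 0.085] [0.47  0.009 0.   ] [0.666 0.197 0.093]
dust_hatch_pad 0.61 [270.7, 160.6, 334.3, 214.8] [0.569 0.095 0.086] [0.484 0.024 0.08 ] [0.653 0.169 0.093]
socket_box 0.58 [154.5, 178.8, 206.8, 249.3] [ 0.517 -0.232  0.078] [ 0.36  -0.282 -0.003] [ 0.574 -0.185  0.087]
socket_hatch 0.64 [163.2, 184.4, 190.9, 228.7] [ 0.49  -0.232  0.079] [ 0.416 -0.263  0.016] [ 0.557 -0.202  0.087]
plane 0.74 [291.6, 226.6, 378.5, 280.7] [0.764 0.094 0.048] [ 0.69  -0.001 -0.002] [0.784 0.234 0.1  ]
mallet 0.63 [145.6, 274.4, 279.8, 344.6] [ 0.768 -0.301  0.053] [ 0.72  -0.365 -0.   ] [ 0.81  -0.057  0.076]
chisel 0.56 [367.0, 126.1, 413.7, 192.4] [0.486 0.409 0.021] [ 0.355  0.396 -0.002] [0.637 0.449 0.035]
pencil_cup 0.77 [99.1, 219.3, 132.2, 259.9] [ 0.526 -0.398  0.064] [ 0.418 -0.458 -0.001] [ 0.568 -0.359  0.1  ]
side [ 0.36137662 -0.92060677  1.06214344]
dust_box 0.67 [215.2, 168.5, 284.9, 241.1] [0.557 0.062 0.081] [ 0.465  0.007 -0.004] [0.675 0.235 0.091]
dust_hatch 0.91 [223.2, 171.6, 279.
[... 370 characters left out ...]
-0.265  0.014] [ 0.557 -0.198  0.085]
plane 0.71 [293.2, 153.0, 332.8, 221.6] [0.739 0.076 0.046] [ 0.715 -0.002 -0.002] [0.782 0.212 0.101]
mallet 0.61 [325.5, 228.4, 398.0, 328.2] [ 0.753 -0.324  0.048] [ 0.714 -0.37  -0.003] [ 0.832 -0.06   0.074]
chisel 0.85 [171.6, 139.0, 249.6, 155.3] [0.454 0.408 0.02 ] [ 0.375  0.394 -0.003] [0.63  0.464 0.033]
pencil_cup 0.92 [273.6, 323.3, 306.6, 373.4] [ 0.528 -0.383  0.058] [ 0.489 -0.434 -0.005] [ 0.576 -0.32   0.099]
1.0 [0.16306903 0.49906334 0.19269459] [1.57241343e-01 9.87560205e-01 3.11909050e-05 4.97697064e-06] [ 0.8567269  -0.47475444  0.33927863] 0.08554157137276262
[[-0.951  0.311  0.   ]
 [ 0.311  0.951  0.   ]
 [-0.     0.    -1.   ]]
```

View pics/scene.png

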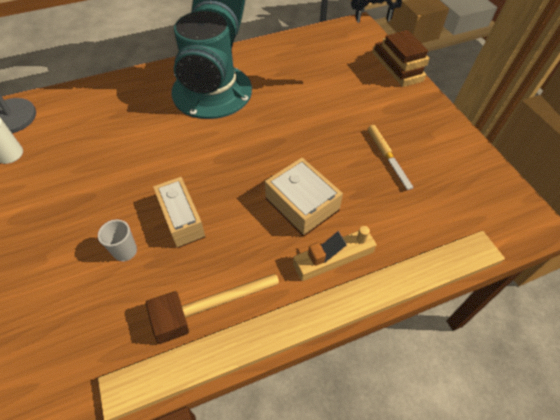

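View pics/side.png

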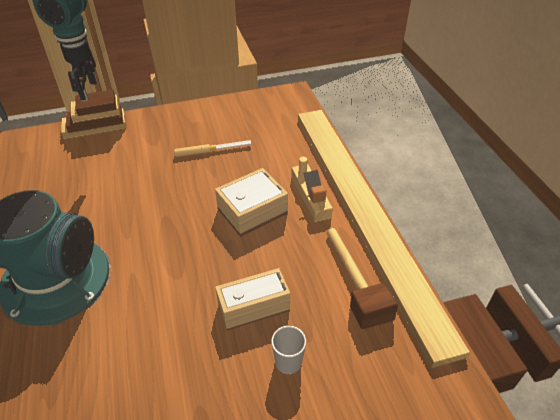

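The scene view shows the wide hatch's pad at about (294,180) and the narrow box at left. The side view shows the wide pad at about (239,197). The networks' regions agree with both pictures.

```bash
python3 - <<'E'
from h import *
pads=[]
for c in ["side","scene"]:
    p=capture(c);C=cloud(p)
    for n in ["dust_hatch","dust_box"]:
        L=nets.outline_of(p,n)
        if not L: continue
        m=L[0]["region"]&(p["range_z"]>0); Q=C[m]; zt=np.percentile(Q[:,2],70); Q=Q[abs(Q[:,2]-zt)<.012]
        (cx,cy),(w,h),a=cv2.minAreaRect((Q[:,:2]*1000).astype(np.float32))
        print(c,n,L[0]["score"],np.round([cx,cy,w,h,a],1),"z",np.median(Q[:,2]))
        for d in [a,a+90]:
            d=np.deg2rad((d+90)%180-90); print("  if axis",round(np.rad2deg(d),1),"pad",np.round([cx-35*np.cos(d),cy-35*np.sin(d)],1))
    u,v={"side":(239,197),"scene":(294,180)}[c]
    print("px",C[v-1:v+2,u-1:u+2].reshape(-1,3).mean(0).round(4))
    k=cv2.resize(p["image"][150:250,210:350,::-1],None,fx=4,fy=4,interpolation=cv2.INTER_CUBIC); cv2.imwrite(f"pics/k{c}.png",k)
a,b=[cv2.imread(f"pics/k{c}.png") for c in("side","scene")]
cv2.imwrite("pics/k.png",cv2.resize(np.vstack([a,b]),(420,600)))
E
```

```text
side dust_hatch 0.73 [561.8  96.4 141.3 112.   18.4] z 0.08390010834550587
  if axis 18.4 pad [528.6  85.4]
  if axis -71.6 pad [550.8 129.6]
side dust_box 0.81 [562.6  96.6 166.2 140.9  18.4] z 0.08349176845147849
  if axis 18.4 pad [529.4  85.5]
  if axis -71.6 pad [551.5 129.8]
px [0.5246 0.0782 0.0866]
scene dust_hatch 0.71 [565.9  96.7 147.6 119.   17.4] z 0.0860540469334754
  if axis 17.4 pad [532.5  86.2]
  if axis -72.6 pad [555.4 130.1]
scene dust_box 0.57 [565.7  97.5 167.1 138.4  17.7] z 0.08587795451208169
  if axis 17.7 pad [532.3  86.9]
  if axis -72.3 pad [555.1 130.8]
px [0.5399 0.0823 0.0901]
```

View pics/k.png

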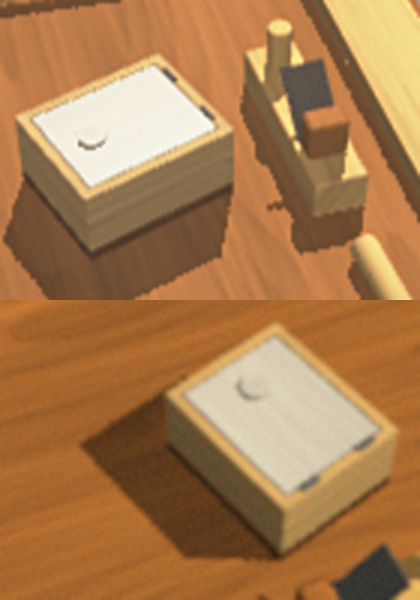

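Both views agree: the pad is at about (0.531, 0.086, 0.089) and the hatch axis is at 18°. The crops show the pad towards the robot and the hinge by the plane. I'll close the fingers and move over it.

Call:
step_arm(
  series=[
    {"x": -3.4,"y": -2,"fingers": 0},
    {"x": -3.4,"y": -2},
    {"x": -3.4,"y": -2},
    {"x": -3.4,"y": -2},
    {"x": -3.4,"y": -2},
    {"x": -3.4,"y": -2},
    {"x": -3.4,"y": -2},
  ],
  squeeze=20,
)

```text
$.series[0]: bad value
```

Call:
step_arm(
  series=[
    {"x": -3.4,"y": -2},
    {"x": -3.4,"y": -2},
    {"x": -3.4,"y": -2},
    {"x": -3.4,"y": -2},
    {"x": -3.4,"y": -2},
    {"x": -3.4,"y": -2},
    {"x": -3.4,"y": -2},
    {},
  ],
)

```text
$.series[0]: bad value
```

Call:
step_arm(
  series=[
    {"x": -3.4,"y": -2,"z": 0,"rx": 0,"ry": 0,"rz": 0,"fingers": 0},
  ],
  squeeze=20,
)

```text
time: 1.4
eef_pos: [0.188, 0.471, 0.1924]
eef_rot: [0.156, 0.988, 0.0, -0.0]
contact_force: [1.7, -0.6, -0.0]
width: 0.0736
grasp_force: 0.0
```

Call:
step_arm(
  series=[
    {"x": -3.4,"y": -2,"z": 0,"rx": 0,"ry": 0,"rz": 0,"fingers": 0},
    {"x": -3.4,"y": -2,"z": 0,"rx": 0,"ry": 0,"rz": 0,"fingers": 0},
    {"x": -3.4,"y": -2,"z": 0,"rx": 0,"ry": 0,"rz": 0,"fingers": 0},
    {"x": -3.4,"y": -2,"z": 0,"rx": 0,"ry": 0,"rz": 0,"fingers": 0},
    {"x": -3.4,"y": -2,"z": 0,"rx": 0,"ry": 0,"rz": 0,"fingers": 0},
    {"x": -3.4,"y": -2,"z": 0,"rx": 0,"ry": 0,"rz": 0,"fingers": 0},
    {"x": -3.4,"y": -2,"z": 0,"rx": 0,"ry": 0,"rz": 0,"fingers": 0},
  ],
)

```text
time: 2.1
eef_pos: [0.3728, 0.2611, 0.1928]
eef_rot: [0.157, 0.988, 0.0, 0.0]
contact_force: [-0.2, 0.3, -0.7]
width: -0.0001
grasp_force: 0.0
```

Call:
step_arm(
  series=[
    {"x": -3.4,"y": -2,"z": 0,"rx": 0,"ry": 0,"rz": 0,"fingers": 0},
    {"x": -3.4,"y": -2,"z": 0,"rx": 0,"ry": 0,"rz": 0,"fingers": 0},
    {"x": -3.4,"y": -2,"z": 0,"rx": 0,"ry": 0,"rz": 0,"fingers": 0},
    {"x": -3.4,"y": -2,"z": 0,"rx": 0,"ry": 0,"rz": 0,"fingers": 0},
    {"x": -3.4,"y": -2,"z": 0,"rx": 0,"ry": 0,"rz": 0,"fingers": 0},
    {"x": -3.4,"y": -2,"z": 0,"rx": 0,"ry": 0,"rz": 0,"fingers": 0},
    {"x": 0,"y": 0,"z": 0,"rx": 0,"ry": 0,"rz": 0,"fingers": 0},
    {"x": 0,"y": 0,"z": 0,"rx": 0,"ry": 0,"rz": 0,"fingers": 0},
  ],
)

```text
time: 2.9
eef_pos: [0.5287, 0.0845, 0.1924]
eef_rot: [0.158, 0.987, 0.0, -0.0]
contact_force: [0.4, 0.4, -0.4]
width: 0.0001
grasp_force: 0.0
```

Call:
step_arm(
  series=[
    {"x": -0.2,"y": 0.2,"z": 3,"rx": 0,"ry": 0,"rz": 0,"fingers": 0},
    {"x": 0,"y": 0,"z": 3,"rx": 0,"ry": 0,"rz": 0,"fingers": 0},
    {"x": 0,"y": 0,"z": 2,"rx": 0,"ry": 0,"rz": 0,"fingers": 0},
    {"x": 0,"y": 0,"z": 1,"rx": 0,"ry": 0,"rz": 0,"fingers": 0},
    {"x": 0,"y": 0,"z": 0,"rx": 0,"ry": 0,"rz": 0,"fingers": 0},
    {"x": 0,"y": 0,"z": 0,"rx": 0,"ry": 0,"rz": 0,"fingers": 0},
  ],
)

```text
time: 3.5
eef_pos: [0.5313, 0.0868, 0.1037]
eef_rot: [0.157, 0.988, 0.0, 0.001]
contact_force: [0.0, -0.0, 0.0]
width: 0.0001
grasp_force: 0.0
```

```bash
python3 - <<'E'
from h import *
a=[capture(c)["image"][90:250,190:370,::-1] for c in("side","scene")]
cv2.imwrite("pics/n.png",cv2.resize(np.hstack(a),(800,356),interpolation=cv2.INTER_CUBIC))
print(env.get_state()["eef_pos"],env.get_state()["contact_force"])
E
```

```text
[0.53167175 0.0865592  0.10384989] [-0.41692092 -0.27162568  1.26701471]
```

View pics/n.png

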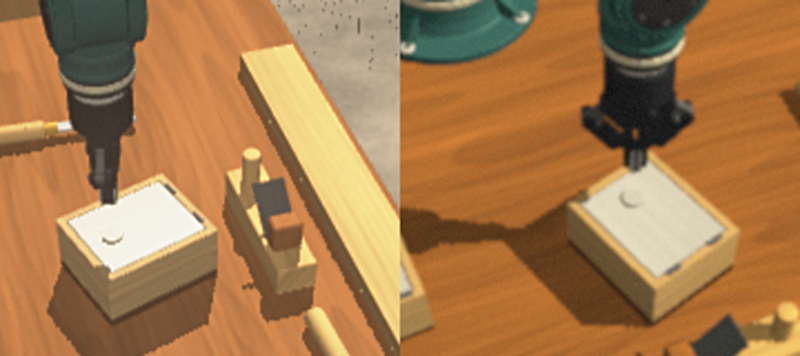

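The dark fingertips look farther above the pad than the 15 mm I expected, so I'll project the TCP and the pad into the pictures to check.

```bash
python3 - <<'E'
from h import *
s=env.get_state();t=np.array(s["eef_pos"]);a=[]
for c,(x0,y0) in zip(("side","scene"),((200,120),(250,110))):
    p=capture(c);C=cloud(p);M=R.from_quat(p["orientation"]).as_matrix()
    for q in (t,np.array([.531,.086,.089])):
        k=p["K"]@(M.T@(q-p["eye"])); print(c,q.round(3),(k[:2]/k[2]).round(1),(k[:2]/k[2]-[x0,y0])*4.2)
    Q=C[np.hypot(C[...,0]-t[0],C[...,1]-t[1])<.06]; Q=Q[Q[:,2]>.097]
    for lo in np.arange(.097,.16,.008):
        b=Q[(Q[:,2]>=lo)&(Q[:,2]<lo+.008)]; print("  ",lo.round(3),len(b),b.mean(0).round(3) if len(b) else "")
    a.append(cv2.resize(p["image"][y0:y0+110,x0:x0+95,::-1],None,fx=4.2,fy=4.2,interpolation=cv2.INTER_CUBIC))
cv2.imwrite("pics/o.png",np.hstack(a))
E
```

```text
side [0.532 0.087 0.104] [240.4 190.1] [169.72556079 294.49708844]
side [0.531 0.086 0.089] [240.5 194.1] [170.30537726 311.22757247]
   0.097 0 
   0.105 0 
   0.113 0 
   0.121 0 
   0.129 0 
   0.137 2 [0.528 0.082 0.144]
   0.145 14 [0.528 0.078 0.15 ]
   0.153 14 [0.527 0.077 0.157]
scene [0.532 0.087 0.104] [294.4 174.1] [186.53955671 269.25467744]
scene [0.531 0.086 0.089] [293.9 177.5] [184.55706986 283.37720443]
   0.097 0 
   0.105 0 
   0.113 0 
   0.121 0 
   0.129 0 
   0.137 0 
   0.145 8 [0.541 0.084 0.151]
   0.153 21 [0.54  0.083 0.157]
```

View pics/o.png

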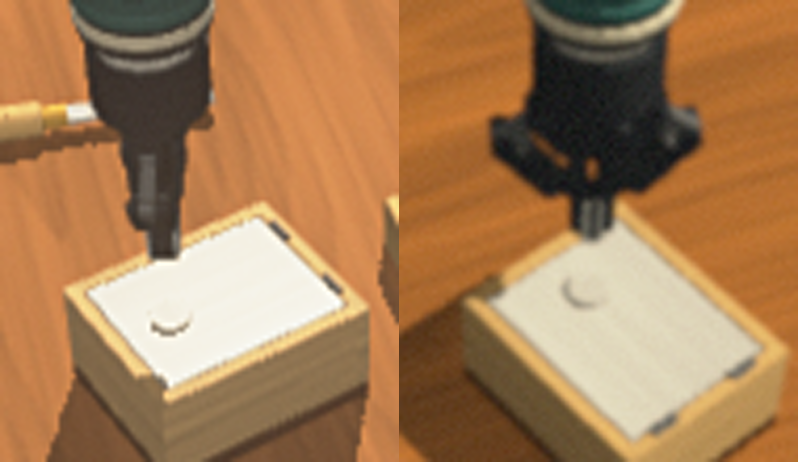

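Pad and hatch match my estimate laterally. The depth images put the real fingertip at about z = 0.14, higher than the reported TCP. I'll descend carefully and watch the force.

Call:
step_arm(
  series=[
    {"x": 0,"y": 0,"z": 0.5,"rx": 0,"ry": 0,"rz": 0,"fingers": 0},
    {"x": 0,"y": 0,"z": 0.4,"rx": 0,"ry": 0,"rz": 0,"fingers": 0},
    {"x": 0,"y": 0,"z": 0.2,"rx": 0,"ry": 0,"rz": 0,"fingers": 0},
    {"x": 0,"y": 0,"z": 0,"rx": 0,"ry": 0,"rz": 0,"fingers": 0},
  ],
)

```text
time: 4.1
eef_pos: [0.5308, 0.0863, 0.0912]
eef_rot: [0.157, 0.988, -0.0, -0.0]
contact_force: [0.1, 0.1, -0.1]
width: 0.0006
grasp_force: 0.0
```

```bash
python3 - <<'E'
from h import *
s=env.get_state();print(s["eef_pos"],s["contact_force"]);t=np.array(s["eef_pos"])
p=capture("wrist");C=cloud(p);print(p["eye"],C[p["range_z"]>0][:,2].min())
M=R.from_quat(p["orientation"]).as_matrix();k=p["K"]@(M.T@(t-p["eye"]));print(k[:2]/k[2],k[2])
q=np.array([.531,.086,.089]);k=p["K"]@(M.T@(q-p["eye"]));print(k[:2]/k[2],k[2])
cv2.imwrite("pics/w.png",p["image"][:,:,::-1])
E
```

```text
[0.5308153  0.08632139 0.09124858] [ 0.08479961  0.13783359 -0.13482926]
[0.46416542 0.10837291 0.27253392] -0.003194428448245523
[276.54603827 241.03380094] 0.19365580173531727
[276.16742922 240.16945186] 0.19589232023067513
```

View pics/w.png

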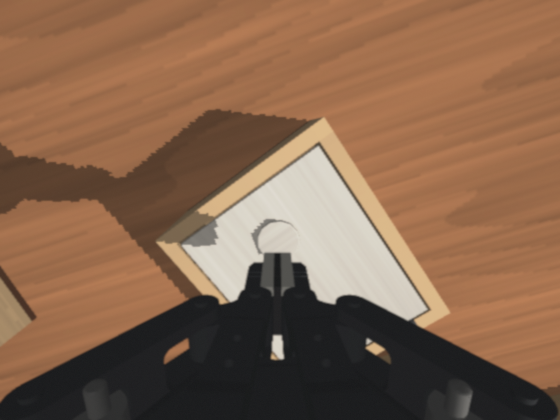

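The wrist view shows the tip at (277,255), laterally in line with the pad at (278,238) and still above it. There is no contact yet, so I'll go on down.

Call:
step_arm(
  series=[
    {"x": 0,"y": 0,"z": 0.3,"rx": 0,"ry": 0,"rz": 0,"fingers": 0},
    {"x": 0,"y": 0,"z": 0.3,"rx": 0,"ry": 0,"rz": 0,"fingers": 0},
    {"x": 0,"y": 0,"z": 0,"rx": 0,"ry": 0,"rz": 0,"fingers": 0},
  ],
)

```text
time: 4.45
eef_pos: [0.5308, 0.0863, 0.0852]
eef_rot: [0.157, 0.988, -0.0, -0.0]
contact_force: [0.0, -0.8, -0.2]
width: 0.0004
grasp_force: 0.0
```

Call:
step_arm(
  series=[
    {"x": 0,"y": 0,"z": 0.3,"rx": 0,"ry": 0,"rz": 0,"fingers": 0},
    {"x": 0,"y": 0,"z": 0.3,"rx": 0,"ry": 0,"rz": 0,"fingers": 0},
    {"x": 0,"y": 0,"z": 0,"rx": 0,"ry": 0,"rz": 0,"fingers": 0},
  ],
)

```text
time: 4.75
eef_pos: [0.5308, 0.0863, 0.0792]
eef_rot: [0.157, 0.988, -0.0, -0.0]
contact_force: [-0.7, 0.2, 0.2]
width: -0.0002
grasp_force: 0.0
```

```bash
python3 - <<'E'
from h import *
s=env.get_state();t=np.array(s["eef_pos"]);print(t,s["contact_force"])
for c in ("side","scene"):
    p=capture(c);C=cloud(p)
    m=(np.hypot(C[...,0]-t[0],C[...,1]-t[1])<.03)
    Q=C[m]; 
    print(c,np.histogram(Q[:,2],bins=np.arange(.06,.17,.005)))
    L=nets.outline_of(p,"dust_hatch")
    if L: print(np.percentile(C[L[0]["region"]][:,2],[5,50,95]))
    x0,y0={"side":(200,120),"scene":(250,110)}[c]
    cv2.imwrite(f"pics/r{c}.png",cv2.resize(p["image"][y0:y0+110,x0:x0+95,::-1],None,fx=4.2,fy=4.2,interpolation=cv2.INTER_CUBIC))
cv2.imwrite("pics/r.png",np.hstack([cv2.imread(f"pics/r{c}.png") for c in("side","scene")]))
E
```

```text
[0.53083803 0.08632854 0.07924915] [-0.66237681  0.15276617  0.23266297]
side (array([  0,   0,   0,   6, 135,  95,   6,   0,   0,   0,   0,   4,   6,
         9,  12,  12,   9,   6,   1,   0,   4,   1]), array([0.06 , 0.065, 0.07 , 0.075, 0.08 , 0.085, 0.09 , 0.095, 0.1  ,
       0.105, 0.11 , 0.115, 0.12 , 0.125, 0.13 , 0.135, 0.14 , 0.145,
       0.15 , 0.155, 0.16 , 0.165, 0.17 ]))
[0.08016006 0.0837554  0.08800046]
scene (array([  0,   0,   0,   0,  63, 191,  29,   0,   0,   0,   0,   0,   3,
        10,  16,   7,  13,  13,  16,  12,  15,  25]), array([0.06 , 0.065, 0.07 , 0.075, 0.08 , 0.085, 0.09 , 0.095, 0.1  ,
       0.105, 0.11 , 0.115, 0.12 , 0.125, 0.13 , 0.135, 0.14 , 0.145,
       0.15 , 0.155, 0.16 , 0.165, 0.17 ]))
[0.08308955 0.08598902 0.08937113]
```

View pics/r.png

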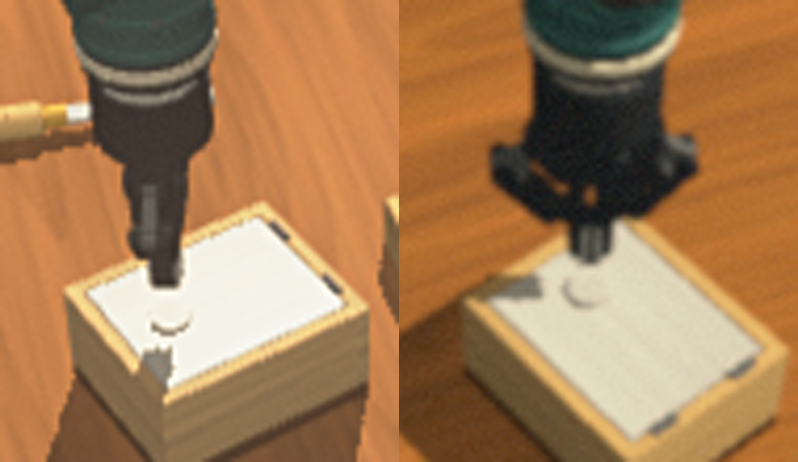

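The tip is at about (165,287) in the side crop with the pad at (170,318). Depth puts the tip at about 0.117, which leaves roughly 28 mm to go.

Call:
step_arm(
  series=[
    {"x": 0,"y": 0,"z": 0.6,"rx": 0,"ry": 0,"rz": 0,"fingers": 0},
    {"x": 0,"y": 0,"z": 0.6,"rx": 0,"ry": 0,"rz": 0,"fingers": 0},
    {"x": 0,"y": 0,"z": 0.3,"rx": 0,"ry": 0,"rz": 0,"fingers": 0},
    {"x": 0,"y": 0,"z": 0.3,"rx": 0,"ry": 0,"rz": 0,"fingers": 0},
    {"x": 0,"y": 0,"z": 0,"rx": 0,"ry": 0,"rz": 0,"fingers": 0},
  ],
)

```text
time: 5.45
eef_pos: [0.5308, 0.0863, 0.0612]
eef_rot: [0.157, 0.988, -0.0, -0.0]
contact_force: [-1.0, 0.3, 1.1]
width: 0.0003
grasp_force: 0.0
```

Call:
step_arm(
  series=[
    {"x": 0,"y": 0,"z": 0.2,"rx": 0,"ry": 0,"rz": 0,"fingers": 0},
    {"x": 0,"y": 0,"z": 0.2,"rx": 0,"ry": 0,"rz": 0,"fingers": 0},
    {"x": 0,"y": 0,"z": 0,"rx": 0,"ry": 0,"rz": 0,"fingers": 0},
  ],
)

```text
time: 5.75
eef_pos: [0.531, 0.0863, 0.0575]
eef_rot: [0.157, 0.988, -0.0, -0.0]
contact_force: [1.1, 0.0, -0.0]
width: 0.0001
grasp_force: 0.0
```

Call:
step_arm(
  series=[
    {"x": 0,"y": 0,"z": 0.2,"rx": 0,"ry": 0,"rz": 0,"fingers": 0},
    {"x": 0,"y": 0,"z": 0.2,"rx": 0,"ry": 0,"rz": 0,"fingers": 0},
    {"x": 0,"y": 0,"z": 0,"rx": 0,"ry": 0,"rz": 0,"fingers": 0},
  ],
)

```text
time: 6.05
eef_pos: [0.5309, 0.0863, 0.0534]
eef_rot: [0.157, 0.988, -0.0, -0.0]
contact_force: [0.1, 0.1, -0.4]
width: -0.0
grasp_force: 0.0
```

Call:
step_arm(
  series=[
    {"x": 0,"y": 0,"z": 0.2,"rx": 0,"ry": 0,"rz": 0,"fingers": 0},
    {"x": 0,"y": 0,"z": 0.1,"rx": 0,"ry": 0,"rz": 0,"fingers": 0},
    {"x": 0,"y": 0,"z": 0,"rx": 0,"ry": 0,"rz": 0,"fingers": 0},
  ],
)

```text
time: 6.35
eef_pos: [0.531, 0.0863, 0.0505]
eef_rot: [0.157, 0.988, -0.0, -0.0]
contact_force: [0.3, -0.4, 0.5]
width: 0.0001
grasp_force: 0.0
```

Call:
step_arm(
  series=[
    {"x": 0,"y": 0,"z": 0.2,"rx": 0,"ry": 0,"rz": 0,"fingers": 0},
    {"x": 0,"y": 0,"z": 0,"rx": 0,"ry": 0,"rz": 0,"fingers": 0},
  ],
)

```text
time: 6.55
eef_pos: [0.5312, 0.0863, 0.0486]
eef_rot: [0.157, 0.988, -0.0, 0.0]
contact_force: [-0.4, -0.2, 1.6]
width: 0.0005
grasp_force: 0.8
```

Call:
step_arm(
  series=[
    {"x": 0,"y": 0,"z": 0.2,"rx": 0,"ry": 0,"rz": 0,"fingers": 0},
    {"x": 0,"y": 0,"z": 0,"rx": 0,"ry": 0,"rz": 0,"fingers": 0},
  ],
)

```text
time: 6.75
eef_pos: [0.5311, 0.0863, 0.0465]
eef_rot: [0.157, 0.988, -0.0, -0.0]
contact_force: [-0.1, -0.4, 2.1]
width: -0.0003
grasp_force: 0.8
```

Contact was at about 0.049. I'll press to roughly 7 mm.

Call:
step_arm(
  series=[
    {"x": 0,"y": 0,"z": 0.2,"rx": 0,"ry": 0,"rz": 0,"fingers": 0},
    {"x": 0,"y": 0,"z": 0.2,"rx": 0,"ry": 0,"rz": 0,"fingers": 0},
    {"x": 0,"y": 0,"z": 0.1,"rx": 0,"ry": 0,"rz": 0,"fingers": 0},
    {"x": 0,"y": 0,"z": 0,"rx": 0,"ry": 0,"rz": 0,"fingers": 0},
  ],
)

```text
time: 7.15
eef_pos: [0.531, 0.0863, 0.0415]
eef_rot: [0.157, 0.988, -0.0, -0.0]
contact_force: [-1.3, 0.8, 1.6]
width: 0.0001
grasp_force: 0.9
```

Call:
step_arm(
  series=[
    {"x": 0,"y": 0,"z": 0.1,"rx": 0,"ry": 0,"rz": 0,"fingers": 0},
    {"x": 0,"y": 0,"z": 0,"rx": 0,"ry": 0,"rz": 0,"fingers": 0},
  ],
)

```text
time: 7.35
eef_pos: [0.531, 0.0863, 0.0406]
eef_rot: [0.157, 0.988, -0.0, -0.0]
contact_force: [-1.7, -0.1, 2.7]
width: 0.0
grasp_force: 1.3
```

Call:
step_arm(
  series=[
    {"x": 0,"y": 0,"z": -2,"rx": 0,"ry": 0,"rz": 0,"fingers": 0},
    {"x": 0,"y": 0,"z": -4,"rx": 0,"ry": 0,"rz": 0,"fingers": 0},
    {"x": 0,"y": 0,"z": -4,"rx": 0,"ry": 0,"rz": 0,"fingers": 0},
    {"x": 0,"y": 0,"z": -4,"rx": 0,"ry": 0,"rz": 0,"fingers": 0},
    {"x": 0,"y": 0,"z": -4,"rx": 0,"ry": 0,"rz": 0,"fingers": 0},
    {"x": 0,"y": 0,"z": -4,"rx": 0,"ry": 0,"rz": 0,"fingers": 0},
    {"x": 0,"y": 0,"z": -3,"rx": 0,"ry": 0,"rz": 0,"fingers": 0},
    {"x": 0,"y": 0,"z": 0,"rx": 0,"ry": 0,"rz": 0,"fingers": 0},
  ],
)

```text
time: 8.15
eef_pos: [0.5324, 0.0864, 0.2942]
eef_rot: [0.157, 0.988, 0.001, 0.003]
contact_force: [0.0, 0.2, 0.4]
width: 0.0004
grasp_force: 0.0
```

Call:
step_arm(
  series=[
    {"x": 0,"y": 0,"z": 0,"rx": 0,"ry": 0,"rz": 0,"fingers": 0},
    {"x": 0,"y": 0,"z": 0,"rx": 0,"ry": 0,"rz": 0,"fingers": 0},
    {"x": 0,"y": 0,"z": 0,"rx": 0,"ry": 0,"rz": 0,"fingers": 0},
    {"x": 0,"y": 0,"z": 0,"rx": 0,"ry": 0,"rz": 0,"fingers": 0},
    {"x": 0,"y": 0,"z": 0,"rx": 0,"ry": 0,"rz": 0,"fingers": 0},
    {"x": 0,"y": 0,"z": 0,"rx": 0,"ry": 0,"rz": 0,"fingers": 0},
    {"x": 0,"y": 0,"z": 0,"rx": 0,"ry": 0,"rz": 0,"fingers": 0},
    {"x": 0,"y": 0,"z": 0,"rx": 0,"ry": 0,"rz": 0,"fingers": 0},
  ],
)

```text
time: 8.95
eef_pos: [0.5311, 0.0863, 0.2907]
eef_rot: [0.157, 0.988, 0.0, 0.0]
contact_force: [0.6, -0.6, -1.1]
width: -0.0003
grasp_force: 0.0
```

```bash
python3 - <<'E'
from h import *
a=[capture(c)["image"][60:260,180:380,::-1] for c in("side","scene")]
cv2.imwrite("pics/s.png",cv2.resize(np.hstack(a),(800,400),interpolation=cv2.INTER_CUBIC))
E
```

```text
(no output)
```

View pics/s.png

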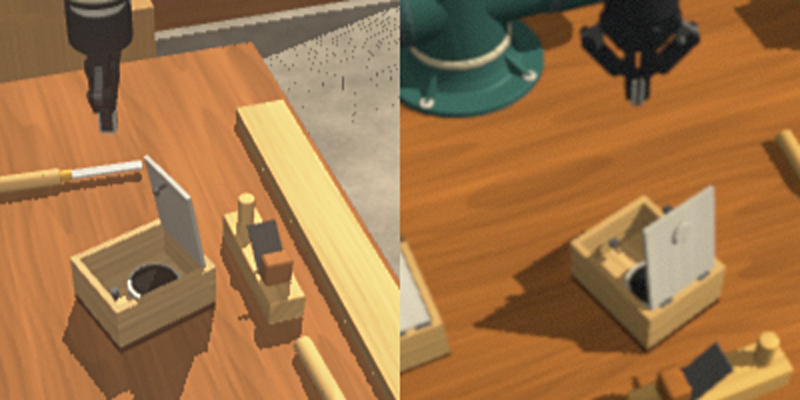

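The hatch stands open (upper edge near (150,160) in the side crop), and the finger is well clear of it. Next I'll wait at least two seconds.

Call:
step_arm(
  series=[
    {"x": 0,"y": 0,"z": 0,"rx": 0,"ry": 0,"rz": 0,"fingers": 0},
    {"x": 0,"y": 0,"z": 0,"rx": 0,"ry": 0,"rz": 0,"fingers": 0},
    {"x": 0,"y": 0,"z": 0,"rx": 0,"ry": 0,"rz": 0,"fingers": 0},
    {"x": 0,"y": 0,"z": 0,"rx": 0,"ry": 0,"rz": 0,"fingers": 0},
    {"x": 0,"y": 0,"z": 0,"rx": 0,"ry": 0,"rz": 0,"fingers": 0},
    {"x": 0,"y": 0,"z": 0,"rx": 0,"ry": 0,"rz": 0,"fingers": 0},
    {"x": 0,"y": 0,"z": 0,"rx": 0,"ry": 0,"rz": 0,"fingers": 0},
    {"x": 0,"y": 0,"z": 0,"rx": 0,"ry": 0,"rz": 0,"fingers": 0},
  ],
)

```text
time: 9.85
eef_pos: [0.5311, 0.0863, 0.2907]
eef_rot: [0.157, 0.988, -0.0, -0.0]
contact_force: [-0.0, 0.4, 0.4]
width: 0.0004
grasp_force: 0.0
```

Call:
step_arm(
  series=[
    {"x": 0,"y": 0,"z": 0,"rx": 0,"ry": 0,"rz": 0,"fingers": 0},
    {"x": 0,"y": 0,"z": 0,"rx": 0,"ry": 0,"rz": 0,"fingers": 0},
    {"x": 0,"y": 0,"z": 0,"rx": 0,"ry": 0,"rz": 0,"fingers": 0},
    {"x": 0,"y": 0,"z": 0,"rx": 0,"ry": 0,"rz": 0,"fingers": 0},
    {"x": 0,"y": 0,"z": 0,"rx": 0,"ry": 0,"rz": 0,"fingers": 0},
    {"x": 0,"y": 0,"z": 0,"rx": 0,"ry": 0,"rz": 0,"fingers": 0},
    {"x": 0,"y": 0,"z": 0,"rx": 0,"ry": 0,"rz": 0,"fingers": 0},
    {"x": 0,"y": 0,"z": 0,"rx": 0,"ry": 0,"rz": 0,"fingers": 0},
  ],
)

```text
time: 10.65
eef_pos: [0.5311, 0.0863, 0.2907]
eef_rot: [0.157, 0.988, -0.0, 0.0]
contact_force: [-0.1, -0.1, -0.2]
width: -0.0003
grasp_force: 0.0
```

Call:
step_arm(
  series=[
    {"x": 0,"y": 0,"z": 0,"rx": 0,"ry": 0,"rz": 0,"fingers": 0},
    {"x": 0,"y": 0,"z": 0,"rx": 0,"ry": 0,"rz": 0,"fingers": 0},
    {"x": 0,"y": 0,"z": 0,"rx": 0,"ry": 0,"rz": 0,"fingers": 0},
    {"x": 0,"y": 0,"z": 0,"rx": 0,"ry": 0,"rz": 0,"fingers": 0},
    {"x": 0,"y": 0,"z": 0,"rx": 0,"ry": 0,"rz": 0,"fingers": 0},
    {"x": 0,"y": 0,"z": 0,"rx": 0,"ry": 0,"rz": 0,"fingers": 0},
    {"x": 0,"y": 0,"z": 0,"rx": 0,"ry": 0,"rz": 0,"fingers": 0},
    {"x": 0,"y": 0,"z": 0,"rx": 0,"ry": 0,"rz": 0,"fingers": 0},
  ],
)

```text
time: 11.45
eef_pos: [0.5311, 0.0863, 0.2907]
eef_rot: [0.157, 0.988, 0.0, -0.0]
contact_force: [-0.4, -0.2, 0.1]
width: -0.0
grasp_force: 0.0
```

Call:
step_arm(
  series=[
    {"x": 0,"y": 0,"z": 0,"rx": 0,"ry": 0,"rz": 0,"fingers": 0},
    {"x": 0,"y": 0,"z": 0,"rx": 0,"ry": 0,"rz": 0,"fingers": 0},
    {"x": 0,"y": 0,"z": 0,"rx": 0,"ry": 0,"rz": 0,"fingers": 0},
    {"x": 0,"y": 0,"z": 0,"rx": 0,"ry": 0,"rz": 0,"fingers": 0},
    {"x": 0,"y": 0,"z": 0,"rx": 0,"ry": 0,"rz": 0,"fingers": 0},
    {"x": 0,"y": 0,"z": 0,"rx": 0,"ry": 0,"rz": 0,"fingers": 0},
    {"x": 0,"y": 0,"z": 0,"rx": 0,"ry": 0,"rz": 0,"fingers": 0},
    {"x": 0,"y": 0,"z": 0,"rx": 0,"ry": 0,"rz": 0,"fingers": 0},
  ],
)

```text
time: 12.25
eef_pos: [0.5311, 0.0863, 0.2907]
eef_rot: [0.157, 0.988, -0.0, -0.0]
contact_force: [0.1, 0.7, -0.0]
width: 0.0001
grasp_force: 0.0
```

```bash
python3 - <<'E'
from h import *
p=capture("scene");C=cloud(p);L=nets.outline_of(p,"dust_hatch")
Q=C[L[0]["region"]&(p["range_z"]>0)];print(L[0]["score"],Q.min(0),Q.max(0))
Q=Q[(Q[:,2]>.11)];n=np.linalg.svd(Q-np.median(Q,0),full_matrices=False)[2][2];print("open angle",np.arccos(abs(n[2])))
cv2.imwrite("pics/t.png",p["image"][:,:,::-1])
E
```

```text
0.56 [0.59105282 0.0586146  0.08520917] [0.65163913 0.17090745 0.22376237]
open angle 1.393364046837273
```

View pics/t.png

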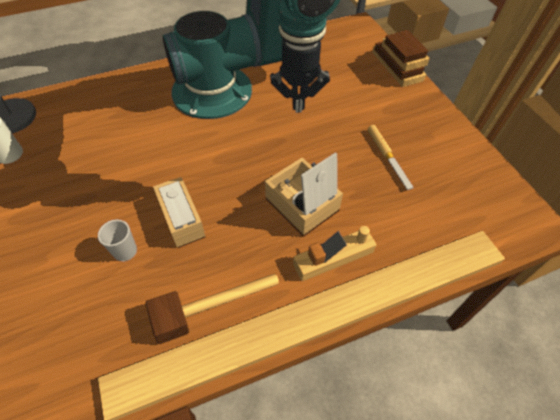

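The wide hatch stands open at about 1.39 rad (around (320,182)). The narrow hatch is still shut and the tools are where they lay, so I'm handing in.

```bash
python3 -c "
from bench import env
print(env.close_job())"
```

```text
the job is handed in; nothing more can be done
None
```

The wide hatch was pressed once and sprang open by itself to about 1.39 rad, standing open for over 3 s before I handed the job in; the narrow hatch stayed shut and no tools moved in the final picture, but the hand-in returned no verdict.

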